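Jog a pack of sheet blanks square and lock it with the keeper plate

TASK

Tap the edges of the four sheet blanks on the sloping jig until the whole pack is flush against both fences, all edges in line. Then take the longer of the two wooden plates from the rack and set it into the slot along the jig's upper edge, fully down and square to the bed, so that it stands behind the still flush pack. Leave the shorter plate, the glass jar, the cork block and the brass weight where they are.

Things in the scene. Friction and masses are not known exactly. Their poses are not given: they have to be found in the camera images.
- jig: fixed wooden squaring jig; bed slopes 25 deg, falling towards the robot. Frame on the bed's surface at the fences' inner corner: x uphill along the bed, y left along it, z square to it. Low fence: plane x = 0; side fence: plane y = 0; both 12 mm thick, 30 mm high, outside the pack (x, y > 0). The bed ends at x 82 and y 124 mm, so flush blanks overhang it and fingers may reach 8 mm below its surface there
- flush_center (a point): point on the jig's bed, axes as the jig's, at x 45, y 65 mm of its frame: under the centre of the flush pack, which covers x 0 to 90, y 0 to 130, z 0 to 24 mm of the jig's frame
- slot_floor (a point): middle of the keeper slot's floor, axes as the jig's, at x 97, y 65, z -12 mm of its frame. The slot runs along y, x 91 to 103 mm, in two blocks at y -12 to 20 and 110 to 142 mm; between them is air. Outer (uphill) walls straight up to the bed's level, then flaring outwards 35 deg to z 13 mm; outermost x 117 mm
- plate1_center (a point): aluminium sheet blank, 90 x 130 x 6 mm, number 1 of 4 in the pack counted from the bed; the point is at its centre, its x axis along the 90 mm side, y along the 130 mm side, z through its thickness. The blanks lie loose on one another, up to 17 mm off the fences and turned up to 4 degrees, and weigh about 0.19 kg each.
- plate2_center (a point): aluminium sheet blank, 90 x 130 x 6 mm, number 2 of 4 in the pack counted from the bed; the point is at its centre, its x axis along the 90 mm side, y along the 130 mm side, z through its thickness. The blanks lie loose on one another, up to 17 mm off the fences and turned up to 4 degrees, and weigh about 0.19 kg each.
- plate3_center (a point): aluminium sheet blank, 90 x 130 x 6 mm, number 3 of 4 in the pack counted from the bed; the point is at its centre, its x axis along the 90 mm side, y along the 130 mm side, z through its thickness. The blanks lie loose on one another, up to 17 mm off the fences and turned up to 4 degrees, and weigh about 0.19 kg each.
- plate4_center (a point): aluminium sheet blank, 90 x 130 x 6 mm, number 4 of 4 in the pack counted from the bed; the point is at its centre, its x axis along the 90 mm side, y along the 130 mm side, z through its thickness. The blanks lie loose on one another, up to 17 mm off the fences and turned up to 4 degrees, and weigh about 0.19 kg each.
- keeper_center (a point): the keeper, the longer wooden plate, 8 x 140 x 80 mm (thickness along its x, length along its y, height along its z); the point is at its centre. It stands upright in one of the rack's two grooves, about 0.1 kg. In the jig's slot, fully down and square to the bed, its centre is at x 95 to 99, y 65, z 28 mm of the jig's frame and its x axis lies along the jig's.
- rack: wooden rack, fixed, 110 x 170 mm, 28 mm high, origin at the centre of its underside on the bench; two grooves run along its y at x = -32 and +32 mm, 10 mm wide, floor 10 mm above the bench. Either plate may stand in either groove.
- short_plate_center (a point): the shorter wooden plate, 8 x 90 x 60 mm, not to be used; stands in the other groove; the point is at its centre
- jar_center (a point): glass jar with lid, 63 mm across, 99 mm high; point at its centre
- cork_center (a point): cork sanding block, 51 x 86 x 29 mm; point at its centre
- weight_center (a point): brass weight with a knob, 35 mm across, 44 mm high; point at its centre
There are look-alikes about, which are no part of the job. Leave any orange look-alike of the part that bears plate4_center alone.

How it is judged:
By the outcome, as a careful person would: the job done as asked, in the order asked, and still so for the second after the job is handed in, with the robot touching nothing.
It also fails if it takes over 64 s, if anything falls off the work surface, if the arm or the gripper's body presses on something with over 40 N, if the wrist force passes 120 N, or if a joint passes its speed limit or range.

ROBOT

A 6-joint arm with a two-finger parallel gripper is mounted at the origin on a cart in front of the work surface, level with it; the furniture and walls round the work are solid. World frame = base frame: x ahead of the robot, y to its left, z up, the work surface at z = 0. Lengths are in mm, angles in rad, forces in N, time in s.
With the tool pointing down it reaches from about 350 to 975 mm from the base axis. Payload 7.1 kg.
Tool frame: the origin (TCP) lies between the finger pads; the fingertips stand 19 mm ahead of it and the grasp point (between the pads) is the TCP (ctrl.tcp_to_tips is the distance from the TCP to the fingertips, in mm); z points along the fingers, y is the line along which they close (so a half turn about z gives the same grasp; the last joint's range is limited). The gripper opens to 88 mm and grips with 3 to 60 N. Pads are 20 mm wide; open, the fingers measure 115 mm over their backs; the gripper's body (75 mm by 178 mm) begins 61 mm behind the grasp point.
Start: joints at [-1.236, 0.423, 1.63, -0, 1.089, -0.019], TCP at [216.557, -586.266, 241.675] pointing down, gripper open.
Joint ranges: [-3, 3], [-0.9, 2.11], [0.09, 2.58], [-1.31, 4.45], [0.11, 2.69], [-2.54, 2.54]. Speed limits (rad/s): [2.39, 2.39, 3.01, 3.14, 3.14, 3.14].

INTERFACE

Orientations are given as a rotation vector (axis times angle).
In Python, from workcell import status, optics, ctrl gives the robot as it stands. The module is installed in compiled form; this text tells all that it offers.
- The arm moves only by the shell command python3 -m inch 'ROWS'. ROWS is JSON, a list that holds one entry, the list of rows, each a list of 7 numbers: the shift along the tool's x, y, z in mm, then the turn, a rotation vector about the tool's x, y, z in rad, then the opening in per cent of the stroke, from 0 (shut) to 100 (fully open). A call has 1 to 20 rows; each row is the pose to reach, as a shift and turn from the pose commanded when the call began, along the tool's axes at that moment; what a row does not reach only later rows make up. A row lasts 1/10 s, in which the tool goes at most 50 mm and 8.59 degrees, less where a joint would pass 70% of its speed; a pose out of reach is approached as far as the arm can. A call with a gripper value outside its range is refused whole. The fingers move at their own pace and stop on an object; the grip force is fixed at half the most. Time passes only in rows, so rows that repeat a pose let the fingers close. It gives the time, the measured TCP pose, the force, the opening and the grip force at its end, in the units of the state.
- status.get_obs(): the state, without advancing time (a new reading comes with each control period).
- optics.get_image(name): name is "side" or "top"; returns a dict with "frame" (384x512x3 uint8, red, green, blue), "fx", "fy", "cx", "cy" (pixels), "k1" (the pictures are not rectified: a ray, as slopes to the right and down, at radius r is drawn at 1 + k1 r^2 times it, then the intrinsics apply), "rvec" (rotation vector, rad) and "tvec" (3), from world to camera coordinates, as OpenCV has them. Camera axes: x right, y down, z forward; pixel columns grow to the right and rows downward; lengths in mm; the calibration is good to about 2 mm. A picture is of the moment at which its call begins. There is no depth.
- ctrl.close_job(): hands the job in; it is judged then, once.
The state is a dict: "t": time; "qpos": joint angles; "qvel": joint speeds; "joint_torque": joint torques, N m; "ee_pos": TCP position; "orientation": TCP orientation; "ft_force": force on the tool from outside, world axes, zero at the start; "moment": the same for the moment, N m; "width": finger opening in mm; "grasp_force": force on a finger pad.
Only numpy, scipy, OpenCV 4.12 (cv2) and the standard library are available. Lean on these libraries where they do the work, as an engineer would, in place of code of your own. Each camera call takes 0.05 s, during which the arm holds its last target. There are 200 camera calls.

## Working session

There is one attempt and no reset: what is moved stays moved. The work goes in short steps, Python scripts to look and compute and a shell command to move; the robot and the scene stay as the last step left them, time stands still between calls to the robot, and variables do not carry over. Pictures are saved under pics/ and viewed, at most 10 in all, crops included, and the job is handed in when it is done.

```bash
mkdir -p pics; cat > h.py <<'E'
import numpy as np,cv2
from scipy.spatial.transform import Rotation as R
from workcell import status,optics,ctrl
def get(n,save=None):
    d=optics.get_image(n)
    if save: cv2.imwrite(save,cv2.cvtColor(d["frame"],cv2.COLOR_RGB2BGR))
    return d
def ray(d,uv):
    uv=np.atleast_2d(np.array(uv,float)); p=(uv-[d["cx"],d["cy"]])/[d["fx"],d["fy"]]
    q=p.copy()
    for _ in range(20): q=p/(1+d["k1"]*(q**2).sum(1,keepdims=True))
    Rm=R.from_rotvec(np.ravel(d["rvec"])).as_matrix(); o=-Rm.T@np.ravel(d["tvec"])
    v=np.c_[q,np.ones(len(q))]@Rm; return o,v
def onplane(d,uv,n=(0,0,1),p0=(0,0,0)):
    o,v=ray(d,uv); n=np.array(n,float); s=((np.array(p0)-o)@n)/(v@n); return o+v*s[:,None]
def proj(d,P):
    P=np.atleast_2d(P); Rm=R.from_rotvec(np.ravel(d["rvec"])).as_matrix()
    c=P@Rm.T+np.ravel(d["tvec"]); q=c[:,:2]/c[:,2:]
    q=q*(1+d["k1"]*(q**2).sum(1,keepdims=True)); return q*[d["fx"],d["fy"]]+[d["cx"],d["cy"]]
def tri(d1,a,d2,b):
    o1,v1=ray(d1,a);o2,v2=ray(d2,b);out=[]
    for x,y in zip(v1,v2):
        A=np.c_[x,-y]; s=np.linalg.lstsq(A,o2-o1,rcond=None)[0]; p,q=o1+x*s[0],o2+y*s[1]
        out.append(np.r_[(p+q)/2,np.linalg.norm(p-q)])
    return np.array(out)
E
python3 - <<'E'
from h import *
for n in("top","side"):
    d=get(n,f"pics/{n}0.png"); o,_=ray(d,[0,0]); print(n,o,d["fx"],d["k1"])
    f=cv2.imread(f"pics/{n}0.png"); cv2.imwrite(f"pics/{n}0b.png",cv2.resize(f,(800,600),interpolation=cv2.INTER_CUBIC))
print(status.get_obs())
E
```

```text
top [ 412.48471135 -141.37155507 1450.272875  ] 438.8159670908804 -0.07641531390840611
side [-266.57677975  569.68329625  883.57242266] 467.8292725251717 -0.14885060921268997
{'t': 0.1, 'qpos': array([-1.23599936e+00,  4.23795625e-01,  1.63058367e+00, -2.32243106e-05,
        1.08858817e+00, -1.89984043e-02]), 'qvel': array([ 0.00023837, -0.00200409, -0.00237443, -0.00088728,  0.00050189,
        0.00052184]), 'joint_torque': array([-4.06411446e-04, -5.45610631e+01, -2.74323338e+01,  6.44657621e-02,
        1.88146188e-02, -8.70776091e-06]), 'ee_pos': array([ 216.40560363, -585.84703582,  240.97167523]), 'orientation': array([-3.09122976e+00, -5.52624862e-01,  3.71323341e-04]), 'ft_force': array([-0.67312757, -0.30146278,  0.28126735]), 'moment': array([ 0.01664331, -0.01616891,  0.04633065]), 'grasp_force': 0.0, 'width': 87.9604710602676}
```

View pics/top0b.png

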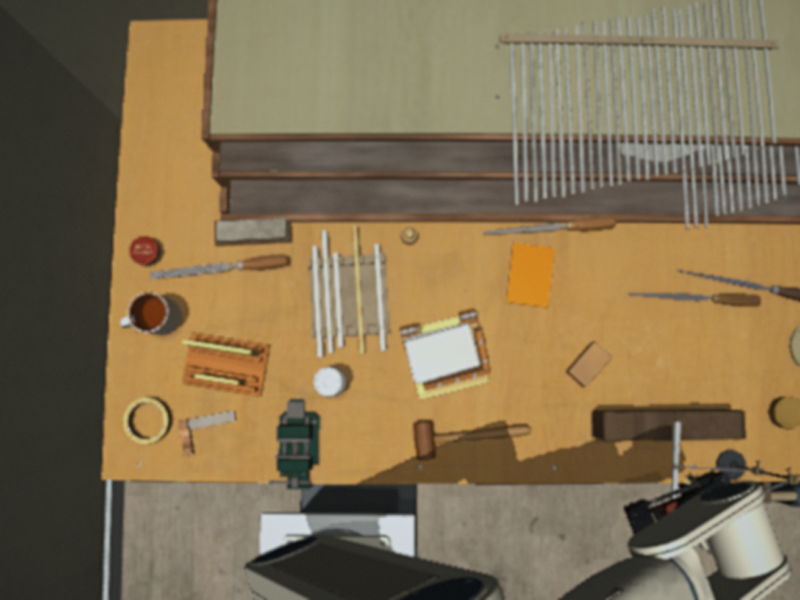

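View pics/side0b.png

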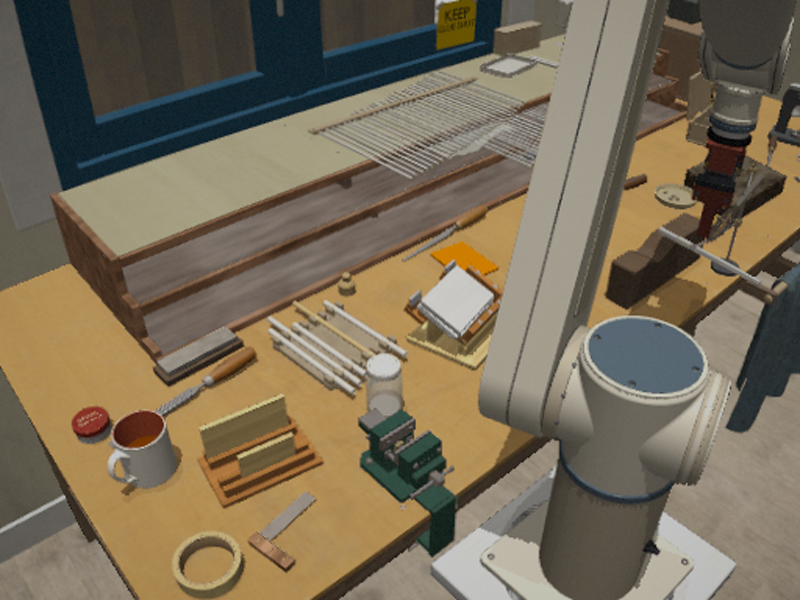

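The top view shows the jig at (445,353), the rack at (227,364) with the longer plate in its far groove, the jar at (330,381), cork at (589,364) and brass weight at (409,236). The orange look-alike sheet is at (530,275). The side view agrees: the keeper is at (243,427), the taller and longer of the two plates, and the short one is at (266,455). One enlarged composite next.

```bash
python3 - <<'E'
import cv2,numpy as np
t=cv2.imread("pics/top0.png");s=cv2.imread("pics/side0.png")
def c(im,x,y,w,h,W,H): return cv2.resize(im[y:y+h,x:x+w],(W,H),interpolation=cv2.INTER_CUBIC)
a=np.hstack([c(t,250,193,70,65,420,390),c(s,257,160,70,72,380,390)])
b=np.hstack([c(t,112,208,70,50,294,210),c(s,122,245,90,80,236,210),np.zeros((210,270,3),np.uint8)])
cv2.imwrite("pics/comp.png",np.vstack([a,b]))
E
```

```text
(no output)
```

View pics/comp.png

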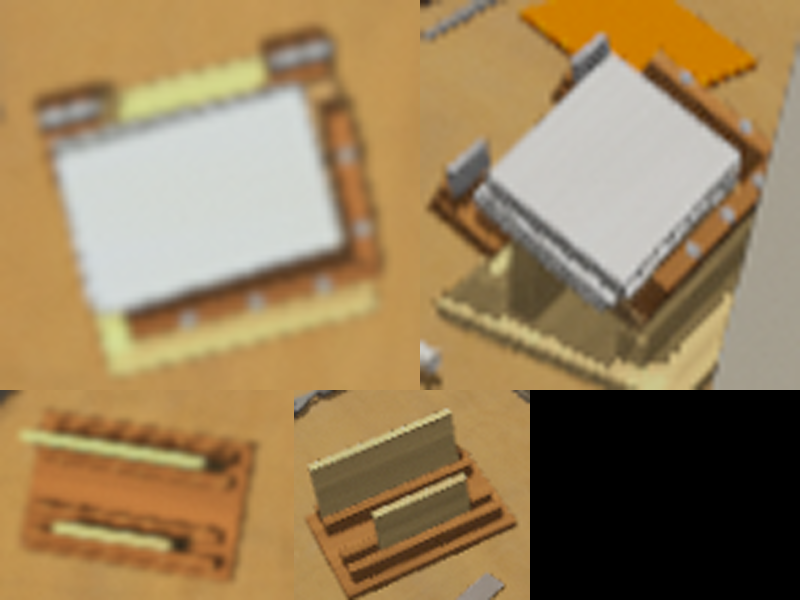

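The composite shows the jig with its low fence towards the robot (screws at 188,320 / 256,301 / 322,285), the side fence at right, and slot blocks at (75,110) and (300,50). In the rack, two plates could be meant: the far one (top 22,434 to 205,463) is longer and taller, so it is the keeper. The near one (115,537) is the short plate. Measuring now.

```bash
cat > m.py <<'E'
from h import *
from scipy.optimize import least_squares
t=get("top");s=get("side")
T=lambda L:np.array([[250+(x+.5)/6-.5,193+(y+.5)/6-.5] for x,y in L])
S=lambda L:np.array([[257+(x-420+.5)/5.4286-.5,160+(y+.5)/5.4167-.5] for x,y in L])
scT=T([(188,320),(256,301),(322,285),(363,228),(347,157)]);scS=S([(693,249),(728,215),(761,182),(745,128),(685,77)])
def ref(d,P,r=2):
    out=[]
    g=d["frame"].astype(float)
    for u,v in P:
        i,j=int(round(v)),int(round(u)); w=g[i-r:i+r+1,j-r:j+r+1,2]; w=w-np.percentile(w,40); w[w<0]=0
        yy,xx=np.mgrid[i-r:i+r+1,j-r:j+r+1]; out.append([(w*xx).sum()/w.sum(),(w*yy).sum()/w.sum()])
    return np.array(out)
rT=ref(t,scT);rS=ref(s,scS); print(np.round(rT-scT,1).tolist(),np.round(rS-scS,1).tolist())
print(np.round(tri(t,rT,s,rS),1))
def jig(p): return R.from_euler('z',p[3])*R.from_euler('y',-np.radians(25)),np.array(p[:3])
def pts(p):
    L=p[4:]; return np.array([[-6,L[0],30],[-6,L[1],30],[-6,L[2],30],[L[3],-6,30],[L[4],-6,30]])
def f(p):
    Rm,o=jig(p); P=Rm.apply(pts(p))+o
    return np.r_[(proj(t,P)-rT).ravel(),(proj(s,P)-rS).ravel()]
g=tri(t,rT,s,rS)[2]
r=least_squares(f,[g[0],g[1],g[2]-30,.25,110,65,20,20,70]); print("jig",np.round(r.x,3),np.abs(r.fun).max())
# keeper
kT=np.array([[112+(x+.5)/4.2-.5,208+(y-390+.5)/4.2-.5] for x,y in [(22,435),(205,464)]])
kS=np.array([[122+(x-294+.5)/2.622-.5,245+(y-390+.5)/2.625-.5] for x,y in [(311,467),(451,412)]])
K=tri(t,kT,s,kS); print("keep",np.round(K,1)); Q=onplane(t,kT,p0=(0,0,90)); Q2=onplane(s,kS,p0=(0,0,90)); print(Q,Q2)
for q in(Q,Q2): d=q[0]-q[1]; print(np.linalg.norm(d),np.degrees(np.arctan2(-d[0],d[1])), q.mean(0))
np.save("jig.npy",r.x[:4])
Rm,o=jig(r.x)
for n,P in dict(outer=(-12,-12,30),lowL=(-12,124,30),sideU=(82,-12,30),blkR=(117,-12,13),blkL=(117,142,13)).items():
    w=Rm.apply(P)+o; a=proj(t,w)[0];b=proj(s,w)[0]; print(n,np.round((a-[250,193])*6),np.round([(b[0]-257)*5.43+420,(b[1]-160)*5.417]))
# top blank corners
f=t["frame"].astype(int); m=((f.min(2)>150)&(f.max(2)-f.min(2)<30)).astype(np.uint8); m[:, :240]=0;m[:190]=0;m[260:]=0;m[:,330:]=0
c=max(cv2.findContours(m,0,cv2.CHAIN_APPROX_NONE)[0],key=cv2.contourArea); b=cv2.boxPoints(cv2.minAreaRect(c))
W=onplane(t,b,Rm.apply([0,0,1]),Rm.apply([0,0,24])+o); print("top blank in jig",np.round(Rm.inv().apply(W-o),1))
E
python3 m.py
```

```text
[[0.2, 0.9], [0.2, 1.1], [0.3, 0.7], [-0.1, 0.1], [-0.1, -0.3]] [[-0.1, 0.0], [-0.4, -0.4], [0.6, -0.0], [0.1, -0.6], [0.0, 0.1]]
[[ 4.165e+02 -2.103e+02  7.610e+01  1.500e+00]
 [ 4.259e+02 -2.452e+02  7.680e+01  2.100e+00]
 [ 4.341e+02 -2.815e+02  7.450e+01  1.900e+00]
 [ 4.656e+02 -3.002e+02  8.630e+01  9.000e-01]
 [ 5.026e+02 -2.902e+02  1.031e+02  5.000e-01]]
jig [ 4.56980e+02 -2.95421e+02  5.05110e+01  2.47000e-01  9.21130e+01
  5.57740e+01  1.91130e+01  2.16920e+01  6.36660e+01] 0.5262794777708564
keep [[5.013e+02 3.036e+02 8.900e+01 3.000e-01]
 [4.808e+02 1.658e+02 8.570e+01 1.000e-01]]
[[501.35422985 303.38985935  90.        ]
 [480.6551492  164.92935542  90.        ]] [[500.23829828 303.79355116  90.        ]
 [476.76106091 167.95553136  90.        ]]
139.99915388357826 -8.502436543675177 [491.00468953 234.15960738  90.        ]
137.8519071208277 -9.805708226371134 [488.4996796  235.87454126  90.        ]
outer [382. 282.] [795. 157.]
lowL [129. 346.] [669. 288.]
sideU [349. 118.] [663.  47.]
blkR [330.  45.] [602.  26.]
blkL [ 37. 117.] [447. 161.]
top blank in jig [[104.7 142.6  24. ]
 [109.5  10.4  24. ]
 [ 12.9   3.7  24. ]
 [  8.1 139.   24. ]]
```

```bash
python3 - <<'E'
s=open('m.py').read()
s=s.replace("rT=ref(t,scT);rS=ref(s,scS)","rT=scT;rS=scS")
s=s.replace("[L[4],-6,30]])","[L[4],-6,30],[-12,-12,30],[117,-12,13],[117,142,13]])")
s=s.replace("P=Rm.apply(pts(p))+o\n","P=Rm.apply(pts(p))+o; aT=np.r_[rT,T([(381,266),(329,31),(37,102)])]\n")
s=s.replace("(proj(t,P)-rT)","(proj(t,P)-aT)").replace("(proj(s,P)-rS)","(proj(s,P[:5])-rS)")
s=s.replace("np.abs(r.fun).max())","np.round(r.fun,1).tolist())")
open('m.py','w').write(s)
E
python3 m.py | grep -v keep
```

```text
[[0.0, 0.0], [0.0, 0.0], [0.0, 0.0], [0.0, 0.0], [0.0, 0.0]] [[0.0, 0.0], [0.0, 0.0], [0.0, 0.0], [0.0, 0.0], [0.0, 0.0]]
[[ 4.183e+02 -2.105e+02  7.510e+01  1.100e+00]
 [ 4.278e+02 -2.463e+02  7.360e+01  2.100e+00]
 [ 4.361e+02 -2.808e+02  7.360e+01  2.300e+00]
 [ 4.660e+02 -3.007e+02  8.390e+01  5.000e-01]
 [ 5.019e+02 -2.901e+02  1.039e+02  6.000e-01]]
jig [ 4.61595e+02 -2.95581e+02  4.90470e+01  2.54000e-01  9.22100e+01
  5.57060e+01  2.01340e+01  1.73660e+01  5.94350e+01] [0.2, -0.7, 0.2, -0.5, 0.2, -0.7, 0.0, 0.0, 0.1, -0.4, 0.6, 1.6, 0.3, 1.3, 0.4, 1.9, -0.8, -0.1, -1.0, -0.4, -1.2, -0.4, -0.1, 0.1, 0.0, 0.5]
 [4.808e+02 1.658e+02 8.570e+01 1.000e-01]]
[[501.35422985 303.38985935  90.        ]
 [480.6551492  164.92935542  90.        ]] [[500.23829828 303.79355116  90.        ]
 [476.76106091 167.95553136  90.        ]]
139.99915388357826 -8.502436543675177 [491.00468953 234.15960738  90.        ]
137.8519071208277 -9.805708226371134 [488.4996796  235.87454126  90.        ]
outer [382. 273.] [789. 155.]
lowL [130. 339.] [665. 286.]
sideU [348. 109.] [657.  46.]
blkR [328.  36.] [596.  26.]
blkL [ 37. 111.] [442. 161.]
top blank in jig [[100.2 143.7  24. ]
 [104.8  10.8  24. ]
 [  8.6   4.2  24. ]
 [  4.1 140.2  24. ]]
```

```bash
cat >> h.py <<'E'
J=np.load("jig.npy"); RJ=R.from_euler('z',J[3])*R.from_euler('y',-np.radians(25)); OJ=J[:3]
def jp(P): return RJ.apply(P)+OJ
def tool_jig(yaw=0): return RJ*R.from_euler('z',yaw,degrees=True)*R.from_matrix(np.diag([1,-1,-1.]))
def rel(P,Rt,o=None):
    o=o or status.get_obs(); Rc=R.from_rotvec(o["orientation"])
    return np.round(Rc.inv().apply(np.array(P)-o["ee_pos"]),1),np.round((Rc.inv()*Rt).as_rotvec(),4)
def st():
    o=status.get_obs(); Rc=R.from_rotvec(o["orientation"])
    print("t",o["t"],"q",np.round(o["qpos"],2),"w",round(o["width"],1),"gf",round(o["grasp_force"],1))
    print("pos",np.round(o["ee_pos"],1),"jig",np.round(RJ.inv().apply(o["ee_pos"]-OJ),1),"Fjig",np.round(RJ.inv().apply(o["ft_force"]),1))
E
python3 - <<'E'
from h import *
print(jp([126,65,60]),rel(jp([126,65,60]),tool_jig())); st()
print(tool_jig().as_matrix().round(2))
E
```

```text
[ 531.23732317 -210.33369083  156.67542665] (array([ 425.4, -243.4,   84.9]), array([-0.0223,  0.4359,  0.098 ]))
t 0.3 q [-1.24  0.42  1.63  0.    1.09 -0.02] w 87.4 gf 0.0
pos [ 216.5 -586.1  241.4] jig [-199.9 -219.6  305.5] Fjig [0.8 0.8 0.5]
[[ 0.88  0.25  0.41]
 [ 0.23 -0.97  0.11]
 [ 0.42 -0.   -0.91]]
```

```bash
python3 -m inch '[[[425,-243,20,-0.022,0.436,0.098,57],[425,-243,20,-0.022,0.436,0.098,57],[425,-243,20,-0.022,0.436,0.098,57],[425,-243,20,-0.022,0.436,0.098,57],[425,-243,20,-0.022,0.436,0.098,57],[425,-243,20,-0.022,0.436,0.098,57],[425,-243,20,-0.022,0.436,0.098,57],[425,-243,20,-0.022,0.436,0.098,57],[425,-243,20,-0.022,0.436,0.098,57],[425,-243,20,-0.022,0.436,0.098,57],[425,-243,20,-0.022,0.436,0.098,57],[425,-243,50,-0.022,0.436,0.098,57],[425,-243,85,-0.022,0.436,0.098,57],[425,-243,85,-0.022,0.436,0.098,57],[425,-243,85,-0.022,0.436,0.098,57],[425,-243,85,-0.022,0.436,0.098,57]]]'
python3 - <<'E'
from h import *
st(); print(rel(jp([126,65,15]),tool_jig()))
t=get("top","pics/t1.png");s=get("side","pics/s1.png")
def c(im,x,y,w,h,W,H): return cv2.resize(cv2.imread(im)[y:y+h,x:x+w],(W,H),interpolation=cv2.INTER_CUBIC)
cv2.imwrite("pics/c1.png",np.hstack([c("pics/t1.png",240,170,90,100,400,444),c("pics/s1.png",245,130,90,100,400,444)]))
E
```

```text
t: 1.9
ee_pos: [531.6, -212.1, 158.2]
orientation: [-2.991, -0.382, -0.666]
ft_force: [-0.2, -0.3, -0.3]
width: 50.2
grasp_force: 0.0
t 1.9 q [-0.56  0.39  2.02  0.67  0.52  0.21] w 50.2 gf 0.0
pos [ 531.6 -212.1  158.2] jig [126.6  63.2  61.4] Fjig [-0.4 -0.3 -0.1]
(array([-0.7, -1.9, 46.4]), array([ 0.0019, -0.0015,  0.0001]))
```

View pics/c1.png

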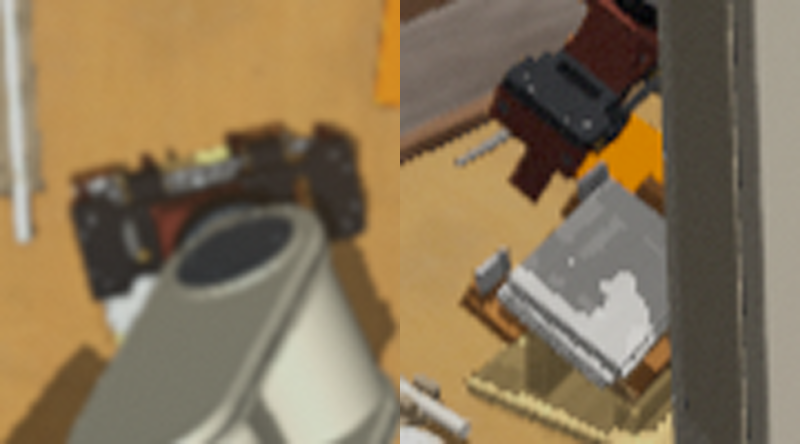

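The crop shows the gripper over the jig's upper edge, with its near fingertip at about (525,190) in the right half, clear of the pack. I'll compare that tip with its projection to check the calibration.

```bash
python3 - <<'E'
from h import *
d=get("side"); o=status.get_obs();Rc=R.from_rotvec(o["orientation"])
for x in(-10,10):
  for y in(-38.5,-25):
    p=proj(d,o["ee_pos"]+Rc.apply([x,y,19]))[0]; print(x,y,np.round((p-[245,130])*4.44+[400,0]))
p=proj(d,jp([[117,142,13],[117,110,13],[97,142,0],[90,130,24]])); print(np.round((p-[245,130])*4.44+[400,0]))
E
```

```text
-10 -38.5 [523. 207.]
-10 -25 [534. 197.]
10 -38.5 [499. 187.]
10 -25 [511. 177.]
[[471. 265.]
 [499. 241.]
 [488. 298.]
 [520. 273.]]
```

```bash
python3 -m inch '[[[0,-3,10,0,0,0,45],[0,-3,20,0,0,0,45],[0,-3,30,0,0,0,45],[0,-3,38,0,0,0,45],[0,-3,42,0,0,0,45],[0,-3,46,0,0,0,45],[0,-3,46,0,0,0,45]]]'
python3 - <<'E'
from h import *
st()
E
```

```text
t: 2.75
ee_pos: [549.1, -203.1, 114.4]
orientation: [-2.99, -0.382, -0.662]
ft_force: [-0.3, -0.1, 0.3]
width: 39.2
grasp_force: 0.0
t 2.75 q [-0.52  0.48  2.02  0.77  0.44  0.12] w 39.2 gf 0.0
pos [ 549.1 -203.1  114.4] jig [125.4  67.5  13.6] Fjig [-0.2 -0.   0.4]
```

```bash
python3 -m inch '[[[-3,0,0,0,0,0,45],[-6,0,0,0,0,0,45],[-8,0,0,0,0,0,45],[-10,0,0,0,0,0,45],[-12,0,0,0,0,0,45],[-14,0,0,0,0,0,45],[-16,0,0,0,0,0,45]]]' | tail -3
python3 - <<'E'
from h import *
st()
E
python3 -m inch '[[[-1,0,0,0,0,0,45],[-2,0,0,0,0,0,45],[-3,0,0,0,0,0,45],[-4,0,0,0,0,0,45]]]'|tail -3
python3 - <<'E'
from h import *
st()
E
```

```text
ft_force: [1.0, -0.6, -1.1]
width: 39.4
grasp_force: 0.2
t 3.45 q [-0.54  0.48  2.04  0.81  0.43  0.05] w 39.4 gf 0.2
pos [ 534.9 -207.   108.2] jig [109.5  67.3  14.2] Fjig [ 0.3 -0.8 -1.4]
ft_force: [1.4, -0.6, 0.3]
width: 39.9
grasp_force: 0.6
t 3.85 q [-0.55  0.48  2.05  0.83  0.43  0.04] w 39.9 gf 0.6
pos [ 531.7 -207.9  106.6] jig [105.8  67.2  14.2] Fjig [ 1.2 -1.  -0.3]
```

```bash
for k in 1; do python3 -m inch '[[[-1,0,0,0,0,0,45],[-2,0,0,0,0,0,45],[-3,0,0,0,0,0,45],[-4,0,0,0,0,0,45]]]'|tail -3; done
python3 - <<'E'
from h import *
st()
E
python3 -m inch '[[[-0.7,0,0,0,0,0,45],[-1.4,0,0,0,0,0,45],[-2,0,0,0,0,0,45]]]'|tail -3
python3 - <<'E'
from h import *
st()
E
```

```text
ft_force: [5.0, 2.3, 1.9]
width: 39.4
grasp_force: 2.8
t 4.25 q [-0.55  0.48  2.05  0.84  0.42  0.02] w 39.4 gf 2.8
pos [ 528.4 -208.9  105. ] jig [102.   67.1  14.2] Fjig [ 5.7  1.  -0.5]
ft_force: [6.7, 2.3, 1.1]
width: 39.7
grasp_force: 3.5
t 4.55 q [-0.56  0.48  2.05  0.84  0.42  0.01] w 39.7 gf 3.5
pos [ 527.2 -209.4  104.5] jig [100.6  66.9  14.2] Fjig [ 6.8  0.6 -2. ]
```

```bash
for k in 1; do python3 -m inch '[[[-0.7,0,0,0,0,0,45],[-1.4,0,0,0,0,0,45],[-2,0,0,0,0,0,45]]]'|tail -3; done
python3 - <<'E'
from h import *
st()
E
python3 -m inch '[[[-0.5,0,0,0,0,0,45],[-1,0,0,0,0,0,45],[-1.5,0,0,0,0,0,45]]]'|tail -3
python3 - <<'E'
from h import *
st()
E
```

```text
ft_force: [13.2, 6.1, 2.0]
width: 39.9
grasp_force: 6.6
t 4.85 q [-0.56  0.48  2.06  0.85  0.42  0.  ] w 39.9 gf 6.6
pos [ 526.5 -210.   104.3] jig [99.8 66.5 14.4] Fjig [13.8  2.6 -4.2]
ft_force: [16.9, 8.4, 5.1]
width: 39.8
grasp_force: 9.6
t 5.15 q [-0.56  0.48  2.06  0.86  0.42 -0.  ] w 39.8 gf 9.6
pos [ 526.4 -210.1  104.4] jig [99.8 66.5 14.6] Fjig [18.9  3.9 -3.1]
```

```bash
python3 -m inch '[[[6,0,0,0,0,0,45],[20,0,0,0,0,0,45],[20,0,-25,0,0,0,45],[20,0,-55,0,0,0,41],[0,-40,-55,0,0,-0.3,41],[-30,-70,-55,0,0,-0.6,41],[-58,-98,-55,0,0,-0.9,41],[-58,-98,-55,0,0,-1.571,41],[-58,-98,-55,0,0,-1.571,41],[-58,-98,-55,0,0,-1.571,41],[-58,-98,-55,0,0,-1.571,41],[-58,-98,-55,0,0,-1.571,41],[-58,-98,-55,0,0,-1.571,41],[-58,-98,-55,0,0,-1.571,41],[-58,-98,-55,0,0,-1.571,41]]]'|tail -3
python3 - <<'E'
from h import *
st(); print(rel(jp([42,165,14.2]),tool_jig(90)))
E
```

```text
ft_force: [-0.3, -0.3, 0.6]
width: 35.6
grasp_force: 0.0
t 6.65 q [-0.53  0.31  2.31  0.98  0.37 -1.69] w 35.6 gf 0.0
pos [ 424.4 -133.9  127.4] jig [ 37.3 165.8  69.1] Fjig [-0.1 -0.2  0.7]
(array([-0.9,  4.7, 54.9]), array([-0.0012, -0.0005,  0.0065]))
```

```bash
python3 -m inch '[[[0,5,15,0,0,0,41],[0,5,30,0,0,0,41],[0,5,45,0,0,0,41],[0,5,55,0,0,0,41],[-4,5,55,0,0,0,41],[-7,5,55,0,0,0,41],[-10,5,55,0,0,0,41],[-12,5,55,0,0,0,41],[-14,5,55,0,0,0,41],[-16,5,55,0,0,0,41]]]'|tail -3
python3 - <<'E'
from h import *
st()
E
python3 -m inch '[[[-1,0,0,0,0,0,41],[-2,0,0,0,0,0,41],[-3,0,0,0,0,0,41],[-4,0,0,0,0,0,41],[-5,0,0,0,0,0,41]]]'|tail -3
python3 - <<'E'
from h import *
st()
E
```

```text
ft_force: [-1.5, 15.4, 9.6]
width: 35.9
grasp_force: 7.6
t 7.65 q [-0.51  0.46  2.26  1.25  0.32 -1.95] w 35.9 gf 7.6
pos [ 455.2 -140.    80.6] jig [ 43.2 152.2  14.6] Fjig [ 6.2 15.3  7.7]
ft_force: [-2.9, 17.2, 11.0]
width: 36.1
grasp_force: 9.1
t 8.15 q [-0.51  0.46  2.25  1.24  0.33 -1.94] w 36.1 gf 9.1
pos [ 456.1 -143.4   80.6] jig [ 43.1 148.7  14.7] Fjig [ 6.1 17.3  9.3]
```

```bash
python3 - <<'E'
from h import *
t=get("top","pics/t2.png");s=get("side","pics/s2.png")
def c(im,x,y,w,h,W,H): return cv2.resize(cv2.imread(im)[y:y+h,x:x+w],(W,H),interpolation=cv2.INTER_CUBIC)
cv2.imwrite("pics/c2.png",np.hstack([c("pics/t2.png",240,180,80,90,400,450),c("pics/s2.png",250,145,80,90,400,450)]))
E
```

```text
(no output)
```

View pics/c2.png

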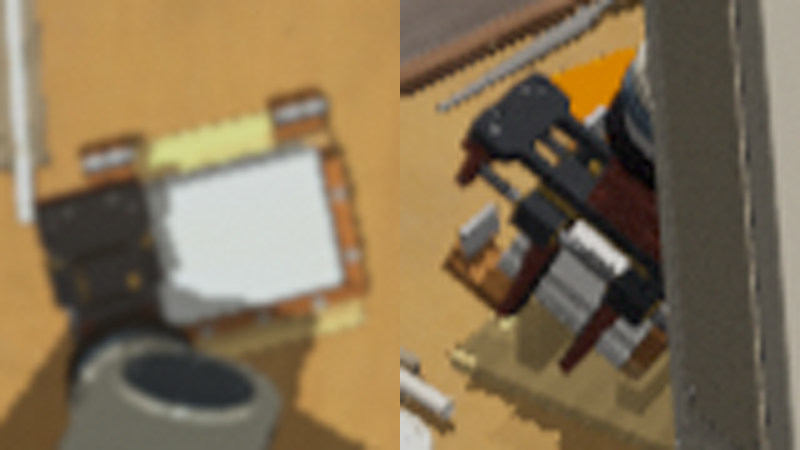

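The picture shows both fingers against the pack's left edge ((515,300) and (570,360), right half) and the pack square to the low fence with a small gap at the side fence (top view, about 335,200). The pack is sliding, so I'll continue.

```bash
python3 -m inch '[[[0,0,-1.5,0,0,0,41],[-1,0,-1.5,0,0,0,41],[-2,0,-1.5,0,0,0,41],[-3,0,-1.5,0,0,0,41]]]'|tail -3
python3 - <<'E'
from h import *
st()
E
python3 -m inch '[[[-1,0,0,0,0,0,41],[-2,0,0,0,0,0,41],[-3,0,0,0,0,0,41]]]'|tail -3
python3 - <<'E'
from h import *
st()
E
```

```text
ft_force: [1.5, 12.1, -0.1]
width: 36.0
grasp_force: 5.7
t 8.65 q [-0.52  0.46  2.25  1.22  0.33 -1.93] w 36.0 gf 5.7
pos [ 456.6 -147.9   81.5] jig [ 43.  144.2  15.7] Fjig [ 4.1 11.3 -2. ]
ft_force: [1.8, 23.7, 5.2]
width: 35.9
grasp_force: 11.2
t 8.95 q [-0.53  0.46  2.25  1.21  0.33 -1.92] w 35.9 gf 11.2
pos [ 456.6 -148.2   81.5] jig [ 42.9 143.9  15.8] Fjig [ 9.2 22.5  1.5]
```

```bash
python3 -m inch '[[[4,0,0,0,0,0,41],[12,0,0,0,0,0,41],[25,0,-20,0,0,0,41],[40,0,-50,0,0,0,41],[80,0,-70,0,0,0,41],[110,0,-80,0,0,0,41],[110,0,-80,0,0,0,41]]]'|tail -6
python3 - <<'E'
from h import *
t=get("top","pics/t3.png");s=get("side","pics/s3.png");st()
def c(im,x,y,w,h,W,H): return cv2.resize(cv2.imread(im)[y:y+h,x:x+w],(W,H),interpolation=cv2.INTER_CUBIC)
cv2.imwrite("pics/c3.png",np.hstack([c("pics/t3.png",252,190,66,70,400,424),c("pics/s3.png",257,155,66,75,400,454)[:424]]))
E
```

```text
t: 9.65
ee_pos: [396.0, -53.3, 154.9]
orientation: [1.729, 2.243, 0.498]
ft_force: [0.3, -0.3, -0.2]
width: 36.3
grasp_force: 0.0
t 9.75 q [-0.34  0.17  2.4   0.88  0.31 -1.41] w 35.6 gf 0.0
pos [398.3 -55.5 154.6] jig [ 43.8 248.3  96. ] Fjig [-0.2 -0.5  0.3]
```

View pics/c3.png

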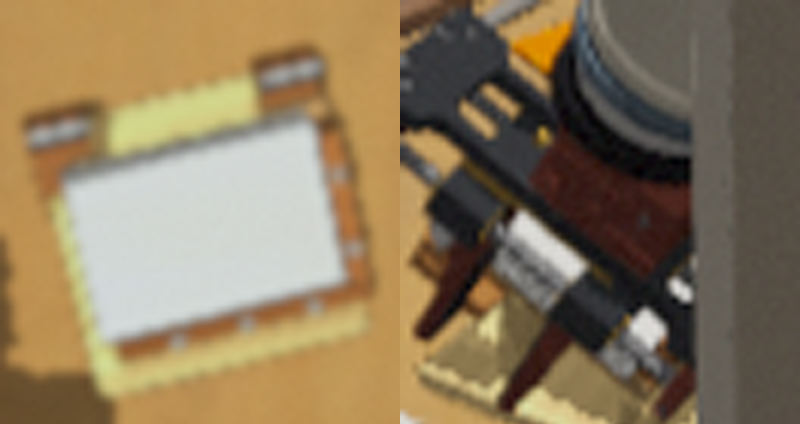

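```bash
python3 -m inch '[[[-45,20,0,0,0,0.15,45],[-90,40,0,0,0,0.3,45],[-130,60,10,0,0,0.45,45],[-170,76,15,0,0,0.6,45],[-180,76,20,0,0,0.75,45],[-180,76,20,0,0,0.9,45],[-180,76,20,0,0,1.05,45],[-180,76,20,0,0,1.2,45],[-180,76,20,0,0,1.35,45],[-180,76,20,0,0,1.5,45],[-180,76,20,0,0,1.571,45],[-180,76,20,0,0,1.571,45]]]'|tail -6
python3 - <<'E'
from h import *
st();print(rel(jp([114,69,15]),tool_jig()))
E
```

```text
t: 10.95
ee_pos: [518.3, -211.8, 167.4]
orientation: [-2.991, -0.379, -0.663]
ft_force: [-0.4, -0.8, 0.3]
width: 39.6
grasp_force: 0.0
t 10.95 q [-0.57  0.36  2.04  0.66  0.53  0.21] w 39.6 gf 0.0
pos [ 518.3 -211.8  167.4] jig [118.9  66.9  75.1] Fjig [-0.4 -0.7  0.6]
(array([-4.9, -2.2, 60.1]), array([ 0.001 , -0.0001, -0.0017]))
```

```bash
python3 -m inch '[[[-3,-2,20,0,0,0,45],[-3,-2,40,0,0,0,45],[-3,-2,52,0,0,0,45],[-3,-2,60,0,0,0,45],[-8,-2,60,0,0,0,45],[-12,-2,60,0,0,0,45],[-15,-2,60,0,0,0,45],[-17,-2,60,0,0,0,45],[-18,-2,60,0,0,0,45]]]'|tail -3
python3 - <<'E'
from h import *
st()
E
python3 -m inch '[[[-1,0,0,0,0,0,45],[-2,0,0,0,0,0,45],[-3,0,0,0,0,0,45],[-4,0,0,0,0,0,45]]]'|tail -3
python3 - <<'E'
from h import *
st()
E
```

```text
ft_force: [-0.8, 0.2, -0.3]
width: 39.3
grasp_force: 0.0
t 11.85 q [-0.55  0.48  2.06  0.84  0.42  0.02] w 39.3 gf 0.0
pos [ 526.1 -206.4  106.4] jig [101.1  70.2  16.1] Fjig [-0.8  0.4 -0. ]
ft_force: [13.6, 9.1, 4.1]
width: 39.7
grasp_force: 7.6
t 12.25 q [-0.56  0.48  2.06  0.85  0.42  0.  ] w 39.7 gf 7.6
pos [ 525.  -206.7  105.7] jig [99.8 70.1 16. ] Fjig [15.7  5.4 -2.9]
```

```bash
python3 -m inch '[[[8,0,0,0,0,0,45],[22,0,0,0,0,0,45],[22,0,-25,0,0,0,45],[22,0,-55,0,0,0,41],[0,-40,-55,0,0,-0.3,41],[-30,-70,-55,0,0,-0.6,41],[-51,-95,-55,0,0,-0.9,41],[-51,-95,-55,0,0,-1.571,41],[-51,-95,-55,0,0,-1.571,41],[-51,-95,-55,0,0,-1.571,41],[-51,-95,-55,0,0,-1.571,41],[-51,-95,-55,0,0,-1.571,41],[-51,-95,-55,0,0,-1.571,41],[-51,-95,-55,0,0,-1.571,41]]]'|tail -3
python3 - <<'E'
from h import *
st(); print(rel(jp([46,165,15.5]),tool_jig(90)))
E
```

```text
ft_force: [0.2, -0.3, -1.2]
width: 36.2
grasp_force: 0.0
t 13.65 q [-0.52  0.3   2.29  0.95  0.37 -1.51] w 36.2 gf 0.0
pos [ 431.6 -132.5  132.6] jig [ 46.2 165.3  70.7] Fjig [-0.4 -0.3 -1.2]
(array([-0.3, -0.2, 55.2]), array([ 0.0002,  0.0002, -0.1171]))
```

```bash
python3 -m inch '[[[0,0,20,0,0,-0.117,41],[0,0,40,0,0,-0.117,41],[0,0,55,0,0,-0.117,41],[-6,0,55,0,0,-0.117,41],[-12,0,55,0,0,-0.117,41],[-16,0,55,0,0,-0.117,41],[-19,0,55,0,0,-0.117,41]]]'|tail -3
python3 - <<'E'
from h import *
st();print(rel(jp([46,145,15.5]),tool_jig(90)))
E
python3 -m inch '[[[-1,0,0,0,0,0,41],[-2,0,0,0,0,0,41],[-3,0,0,0,0,0,41],[-4,0,0,0,0,0,41],[-5,0,0,0,0,0,41],[-6,0,0,0,0,0,41]]]'|tail -3
python3 - <<'E'
from h import *
st();print(rel(jp([46,145,15.5]),tool_jig(90)))
E
```

```text
ft_force: [0.1, 0.1, -0.2]
width: 36.0
grasp_force: 0.0
t 14.35 q [-0.51  0.45  2.25  1.23  0.32 -1.93] w 36.0 gf 0.0
pos [ 457.  -146.4   82.5] jig [ 44.1 145.5  16.3] Fjig [-0.   0.  -0.2]
(array([-0.5,  1.9,  0.8]), array([ 0.0011,  0.0013, -0.0069]))
ft_force: [-3.3, 15.1, 10.8]
width: 36.2
grasp_force: 7.6
t 14.95 q [-0.52  0.46  2.25  1.21  0.33 -1.92] w 36.2 gf 7.6
pos [ 457.2 -148.    81.9] jig [ 43.7 144.   15.8] Fjig [ 5.1 15.4  9.5]
(array([1. , 2.3, 0.3]), array([ 0.001 , -0.0076, -0.0047]))
```

```bash
python3 -m inch '[[[-1,0,-1,0,0,0,41],[-2,0,-2,0,0,0,41],[-3,0,-2,0,0,0,41],[-4,0,-2,0,0,0,41],[-4,0,-2,0,0,0,41]]]'|tail -3
python3 - <<'E'
from h import *
st()
E
python3 -m inch '[[[6,0,0,0,0,0,41],[14,0,0,0,0,0,41],[30,0,-20,0,0,0,35],[60,0,-50,0,0,0,35],[100,0,-100,0,0,0,35],[150,0,-140,0,0,0,35],[200,0,-150,0,0,0,35],[250,0,-150,0,0,0,35],[300,0,-150,0,0,0,35],[300,0,-150,0,0,0,35]]]'
python3 - <<'E'
from h import *
t=get("top","pics/t4.png");s=get("side","pics/s4.png");st()
def c(im,x,y,w,h,W,H): return cv2.resize(cv2.imread(im)[y:y+h,x:x+w],(W,H),interpolation=cv2.INTER_CUBIC)
cv2.imwrite("pics/c4.png",np.hstack([c("pics/t4.png",252,190,66,70,400,424),c("pics/s4.png",257,155,66,70,400,424)]))
E
```

```text
ft_force: [3.9, 26.3, 6.0]
width: 36.0
grasp_force: 12.6
t 15.45 q [-0.53  0.46  2.24  1.19  0.34 -1.9 ] w 36.0 gf 12.6
pos [ 456.6 -148.3   83.1] jig [ 43.6 143.8  17.3] Fjig [12.  24.5  1. ]
t: 16.45
ee_pos: [342.4, 63.0, 212.6]
orientation: [1.743, 2.238, 0.494]
ft_force: [-0.3, -0.4, -0.6]
width: 30.7
grasp_force: 0.0
t 16.55 q [ 0.09 -0.11  2.46  0.19  0.37 -0.32] w 30.6 gf 0.0
pos [341.9  64.4 212.3] jig [ 46.  378.5 158.7] Fjig [-0.3  0.1  0.2]
```

View pics/c4.png

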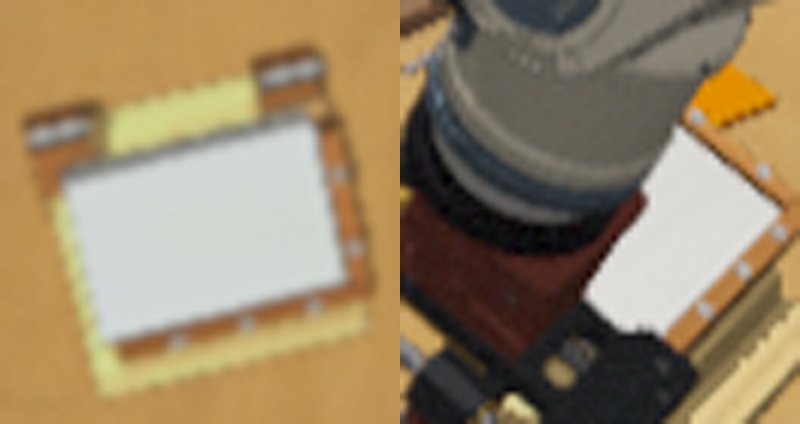

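The crop shows the pack's edges tight and parallel to both fences: a thin dark line only at the side fence (right half, 700–785, 110–205) and at the low fence (785,210)–(660,335). Both taps stalled repeatably, which gives x/y touch calibration. Next I refine the keeper pose and the jig yaw.

```bash
python3 - <<'E'
from h import *
OJ2=OJ+RJ.apply([-.2,3.9,0]); np.save("jig.npy",np.r_[OJ2,J[3]])
t=get("top"); f=t["frame"].astype(int)
m=((f.min(2)>150)&(f.max(2)-f.min(2)<30)).astype(np.uint8); m[:, :240]=0;m[:190]=0;m[260:]=0;m[:,330:]=0
c=max(cv2.findContours(m,0,cv2.CHAIN_APPROX_NONE)[0],key=cv2.contourArea); b=cv2.boxPoints(cv2.minAreaRect(c))
W=onplane(t,b,RJ.apply([0,0,1]),RJ.apply([0,0,24])+OJ2); L=RJ.inv().apply(W-OJ2); print("blank",np.round(L,1))
# keeper
sub=f[205:260,110:185]; k=(sub[...,0]>170)&(sub[...,1]>170)&(sub[...,2]<190)
n,l,stt,cen=cv2.connectedComponentsWithStats(k.astype(np.uint8))
for i in range(1,n):
    if stt[i,4]>15:
        ys,xs=np.where(l==i); P=np.c_[xs+110,ys+205]; r=cv2.minAreaRect(P.astype(np.float32))
        for z in(90,70):
            W=onplane(t,P,p0=(0,0,z)); mu=W.mean(0); u=np.linalg.svd((W-mu)[:,:2],full_matrices=False)[2][0]; u=u*np.sign(u[1]); e=(W-mu)[:,:2]@u
            print(i,stt[i],z,"mean",mu.round(1),"mid",(mu[:2]+u*(e.max()+e.min())/2).round(1),"len",round(e.max()-e.min(),1),"yaw",np.degrees(np.arctan2(-u[0],u[1])).round(2))
E
```

```text
blank [[ 90.4 128.2  24. ]
 [ 91.2  -1.4  24. ]
 [ -1.2  -5.5  24. ]
 [ -1.7 126.9  24. ]]
1 [ 7 12 42  9 88] 90 mean [492.3 238.8  90. ] mid [492.1 237.7] len 132.1 yaw -8.61
1 [ 7 12 42  9 88] 70 mean [493.5 244.4  70. ] mid [493.3 243.3] len 134.0 yaw -8.61
2 [15 35 26  6 49] 90 mean [427.4 236.2  90. ] mid [427.3 235.3] len 80.4 yaw -8.67
2 [15 35 26  6 49] 70 mean [427.7 241.7  70. ] mid [427.5 240.8] len 81.6 yaw -8.67
```

```bash
python3 - <<'E'
from h import *
a=np.radians(-8.7); xk=np.array([np.cos(a),np.sin(a),0]); yk=np.array([-np.sin(a),np.cos(a),0])
Rt=R.from_matrix(np.c_[yk,xk,[0,0,-1]]); np.save("Rg.npy",Rt.as_rotvec())
st(); print(rel([491.5,237.5,140],Rt))
E
```

```text
t 16.6 q [ 0.09 -0.11  2.46  0.19  0.37 -0.33] w 30.4 gf 0.0
pos [342.5  63.5 212.2] jig [ 46.5 373.6 158.4] Fjig [-0.3  0.5 -0.1]
(array([130.8, 140.5, 144.4]), array([ 0.4247, -0.0898,  0.399 ]))
```

```bash
python3 -m inch '[[[25,27,28,0.1,-0.02,0.1,35],[50,54,56,0.2,-0.04,0.2,35],[75,81,84,0.3,-0.06,0.3,35],[105,112,115,0.425,-0.09,0.399,35],[131,140.5,144.4,0.425,-0.09,0.399,35],[131,140.5,144.4,0.425,-0.09,0.399,35],[131,140.5,144.4,0.425,-0.09,0.399,35],[131,140.5,144.4,0.425,-0.09,0.399,35]]]'|tail -6
python3 - <<'E'
from h import *
Rt=R.from_rotvec(np.load("Rg.npy"));st(); print(rel([491.5,237.5,74],Rt))
s=get("side","pics/s5.png");t=get("top","pics/t5.png")
def c(im,x,y,w,h,W,H): return cv2.resize(cv2.imread(im)[y:y+h,x:x+w],(W,H),interpolation=cv2.INTER_CUBIC)
cv2.imwrite("pics/c5.png",np.hstack([c("pics/t5.png",100,190,90,90,400,400),c("pics/s5.png",115,215,100,110,400,440)[:400]]))
E
```

```text
t: 17.4
ee_pos: [492.4, 234.1, 138.0]
orientation: [-2.387, -2.038, 0.006]
ft_force: [-1.0, -0.2, 0.1]
width: 30.2
grasp_force: 0.0
t 17.4 q [0.42 0.46 1.87 0.   0.82 0.58] w 30.2 gf 0.0
pos [492.4 234.1 138. ] jig [185.5 501.   11.7] Fjig [-0.9  0.1  0.5]
(array([ 3.3, -1.1, 64. ]), array([-0.0048,  0.001 , -0.0054]))
```

View pics/c5.png

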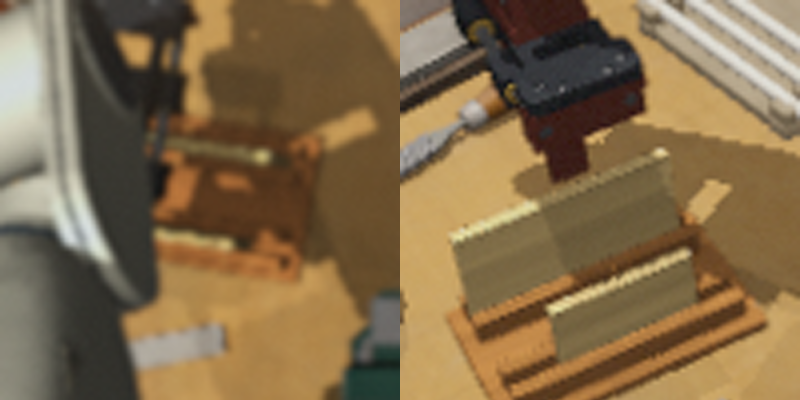

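The longer plate, top edge (455,238)–(665,152), lies under the fingers at (568,165), near its middle. The short plate at (620,300) stays clear. Descending and gripping.

```bash
python3 -m inch '[[[3,-1,20,-0.005,0,-0.005,35],[3,-1,40,-0.005,0,-0.005,35],[3,-1,55,-0.005,0,-0.005,35],[3,-1,64,-0.005,0,-0.005,35],[3,-1,64,-0.005,0,-0.005,35]]]'|tail -5
python3 -m inch '[[[0,0,0,0,0,0,0],[0,0,0,0,0,0,0],[0,0,0,0,0,0,0],[0,0,0,0,0,0,0],[0,0,0,0,0,0,0],[0,0,0,0,0,0,0]]]'
python3 - <<'E'
from h import *
st()
E
```

```text
ee_pos: [491.2, 237.7, 74.6]
orientation: [2.383, 2.044, -0.0]
ft_force: [0.6, -0.0, 0.3]
width: 30.7
grasp_force: 0.0
t: 18.6
ee_pos: [492.1, 238.7, 75.9]
orientation: [2.382, 2.044, 0.003]
ft_force: [-0.3, 0.7, 6.2]
width: 7.6
grasp_force: 30.0
t 18.6 q [ 0.43  0.56  1.9  -0.    0.69  0.59] w 7.6 gf 30.0
pos [492.1 238.7  75.9] jig [160.1 505.6 -44.9] Fjig [2.5 0.7 5.7]
```

```bash
python3 -m inch '[[[0,0,-15,0,0,0,0],[0,0,-35,0,0,0,0],[0,0,-70,0,0,0,0],[0,0,-110,0,0,0,0],[0,0,-150,0,0,0,0],[0,0,-150,0,0,0,0],[0,0,-150,0,0,0,0]]]'|tail -5
python3 - <<'E'
from h import *
st(); 
for P in([98,65,52],[98,65,110]): print(jp(P),rel(jp(P),tool_jig(90)))
d=get("top")
s=get("side","pics/s6.png")
o=status.get_obs();Rc=R.from_rotvec(o["orientation"])
# expected keeper top edge ends (side view), TCP 14..16 below the top
P=proj(s,o["ee_pos"]+Rc.apply([[70,0,-15],[-70,0,-15],[70,0,65],[-70,0,65]])); print(P.round(1))
x0,y0=np.maximum(P.min(0)-25,0).astype(int);x1,y1=(P.max(0)+25).astype(int)
im=cv2.imread("pics/s6.png")[y0:y1,x0:x1]
for p in P: cv2.circle(im,tuple(np.int32(p-[x0,y0])),1,(0,0,255),-1)
k=min(800/im.shape[1],600/im.shape[0]);cv2.imwrite("pics/c6.png",cv2.resize(im,None,fx=k,fy=k,interpolation=cv2.INTER_CUBIC))
E
```

```text
ee_pos: [491.8, 238.7, 226.7]
orientation: [2.381, 2.044, 0.006]
ft_force: [-0.8, -0.0, -2.8]
width: 7.7
grasp_force: 30.0
t 19.3 q [ 0.43  0.33  1.82 -0.    0.99  0.58] w 7.7 gf 30.0
pos [491.8 238.7 226.7] jig [223.5 505.7  91.8] Fjig [-1.9  0.2 -2.2]
[ 508.79221213 -212.13462674  137.50712938] (array([-443.2,   84.7,   89.2]), array([-0.4251,  0.0888, -0.3997]))
[ 485.06770324 -218.29733054  190.07298102] (array([-452.8,   62.5,   36.5]), array([-0.4251,  0.0888, -0.3997]))
[[114.5 226.1]
 [173.6 204.4]
 [121.2 253.1]
 [177.4 231.1]]
```

View pics/c6.png

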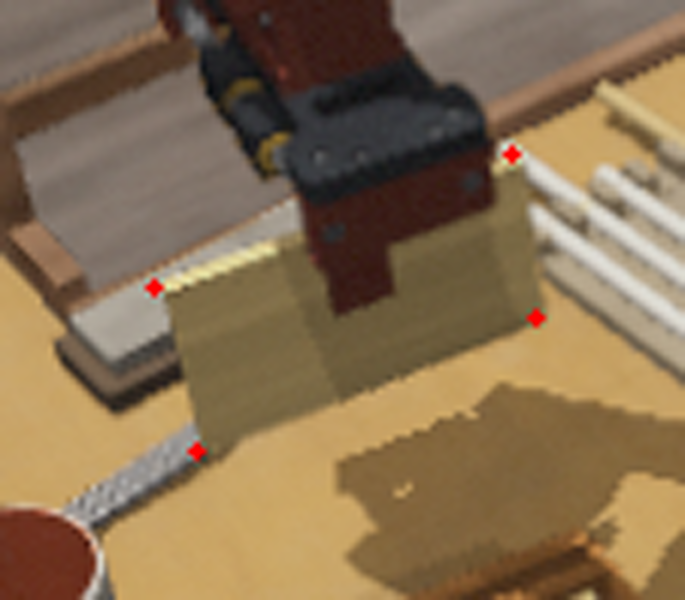

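Keeper gripped near its middle. The projected corners (154,287), (512,154), (536,318), (197,450) match its outline to within the known camera bias. Carrying it to the jig.

```bash
python3 -m inch '[[[-45,6,3,-0.04,0.01,-0.04,0],[-90,12,7,-0.085,0.018,-0.08,0],[-135,18,10,-0.13,0.026,-0.12,0],[-180,25,14,-0.17,0.035,-0.16,0],[-225,31,18,-0.21,0.044,-0.2,0],[-270,37,21,-0.255,0.053,-0.24,0],[-315,43,25,-0.3,0.062,-0.28,0],[-360,50,28,-0.34,0.07,-0.32,0],[-405,56,32,-0.38,0.08,-0.36,0],[-440,61,35,-0.425,0.089,-0.4,0],[-453,62.5,36.5,-0.425,0.089,-0.4,0],[-453,62.5,36.5,-0.425,0.089,-0.4,0],[-453,62.5,36.5,-0.425,0.089,-0.4,0],[-453,62.5,36.5,-0.425,0.089,-0.4,0],[-453,62.5,36.5,-0.425,0.089,-0.4,0]]]'|tail -5
python3 - <<'E'
from h import *
st(); print(rel(jp([98,65,80]),tool_jig(90)))
E
```

```text
ee_pos: [484.5, -217.0, 188.8]
orientation: [1.733, 2.245, 0.494]
ft_force: [0.0, 0.0, -2.6]
width: 8.1
grasp_force: 30.0
t 20.9 q [-0.62  0.28  2.08  0.63  0.58 -1.37] w 8.1 gf 30.0
pos [ 484.5 -217.   188.8] jig [ 97.3  66.4 109. ] Fjig [-1.1  0.  -2.3]
(array([-1.4,  0.8, 28.9]), array([-0.0036, -0.0017,  0.0016]))
```

```bash
python3 -m inch '[[[-1.4,0.8,10,-0.004,-0.002,0.002,0],[-1.4,0.8,18,-0.004,-0.002,0.002,0],[-1.4,0.8,24,-0.004,-0.002,0.002,0],[-1.4,0.8,29,-0.004,-0.002,0.002,0],[-1.4,0.8,29,-0.004,-0.002,0.002,0]]]'|tail -3
python3 - <<'E'
from h import *
st();print(rel(jp([97.5,65,60]),tool_jig(90)))
E
```

```text
ft_force: [0.2, 0.0, -1.9]
width: 8.0
grasp_force: 30.0
t 21.4 q [-0.6   0.35  2.08  0.69  0.53 -1.43] w 8.0 gf 30.0
pos [ 497.5 -216.3  162.3] jig [97.6 63.8 79.6] Fjig [-0.6 -0.  -1.8]
(array([ 1.2, -0.1, 19.6]), array([ 0.0004,  0.0009, -0.0018]))
```

```bash
python3 -m inch '[[[1,0,4,0,0,-0.002,0],[1,0,8,0,0,-0.002,0],[1,0,11,0,0,-0.002,0],[1,0,14,0,0,-0.002,0],[1,0,17,0,0,-0.002,0]]]'|tail -3
python3 - <<'E'
from h import *
st();print(rel(jp([97,65,60]),tool_jig(90)))
E
python3 -m inch '[[[0,0,1.5,0,0,0,0],[0,0,3,0,0,0,0],[0,0,4.5,0,0,0,0],[0,0,6,0,0,0,0]]]'|tail -3
python3 - <<'E'
from h import *
st();print(rel(jp([97,65,60]),tool_jig(90)))
E
```

```text
ft_force: [-0.9, -0.8, -1.8]
width: 7.6
grasp_force: 30.0
t 21.9 q [-0.59  0.38  2.08  0.73  0.49 -1.46] w 7.6 gf 30.0
pos [ 504.2 -214.   147.6] jig [97.8 64.4 63.2] Fjig [-1.7 -0.5 -1.2]
(array([ 0.7, -0.8,  3.2]), array([0.0012, 0.0021, 0.0001]))
ft_force: [-1.8, -0.5, -1.7]
width: 7.9
grasp_force: 30.0
t 22.3 q [-0.59  0.39  2.08  0.74  0.48 -1.47] w 7.9 gf 30.0
pos [ 506.6 -213.3  142.2] jig [97.8 64.4 57.3] Fjig [-2.4 -0.  -0.8]
(array([ 0.6, -0.8, -2.7]), array([0.0012, 0.002 , 0.0002]))
```

```bash
python3 -m inch '[[[0,-0.7,1,0,0,0,0],[0,-0.7,2,0,0,0,0],[0,-0.7,3,0,0,0,0],[0,-0.7,4,0,0,0,0],[0,-0.7,5,0,0,0,0]]]'|tail -3
python3 - <<'E'
from h import *
st()
E
python3 -m inch '[[[0,0,1,0,0,0,0],[0,0,2,0,0,0,0],[0,0,3,0,0,0,0]]]'|tail -3
python3 - <<'E'
from h import *
st();print(rel(jp([97,65,53]),tool_jig(90)))
E
```

```text
ft_force: [-28.0, -3.2, 39.1]
width: 8.1
grasp_force: 30.0
t 22.8 q [-0.59  0.4   2.08  0.75  0.48 -1.49] w 8.1 gf 30.0
pos [ 507.6 -213.6  139.9] jig [97.6 63.9 54.8] Fjig [-8.7  4.  47.2]
ft_force: [-29.3, -5.4, 39.8]
width: 8.0
grasp_force: 30.0
t 23.1 q [-0.59  0.4   2.07  0.76  0.47 -1.49] w 8.0 gf 30.0
pos [ 508.8 -213.9  137.5] jig [97.6 63.3 52.2] Fjig [-10.2   2.1  48.6]
(array([ 1.7, -0.6, -0.8]), array([0.0035, 0.0052, 0.0015]))
```

```bash
python3 -m inch '[[[0,0,-3,0,0,0,0],[0,0,-5,0,0,0,0],[0,0,-5,0,0,0,0]]]'|tail -3
python3 - <<'E'
from h import *
st()
E
python3 -m inch '[[[0,-0.7,0,0,0,0,0],[0,-1.4,0,0,0,0,0],[0,-2.1,0,0,0,0,0],[0,-2.1,0,0,0,0,0]]]'|tail -3
python3 - <<'E'
from h import *
st();print(rel(jp([95,65,53]),tool_jig(90)))
E
```

```text
ft_force: [-0.1, 0.1, -1.2]
width: 8.0
grasp_force: 30.0
t 23.4 q [-0.59  0.4   2.07  0.75  0.48 -1.48] w 8.0 gf 30.0
pos [ 507.6 -213.3  139.7] jig [97.6 64.1 54.6] Fjig [-0.6  0.1 -1.1]
ft_force: [-0.6, 0.4, -1.0]
width: 7.9
grasp_force: 30.0
t 23.8 q [-0.59  0.4   2.08  0.75  0.48 -1.49] w 7.9 gf 30.0
pos [ 505.4 -213.6  138.2] jig [95.  64.5 54.2] Fjig [-0.9  0.6 -0.7]
(array([0.6, 0. , 1.2]), array([0.001 , 0.0017, 0.0002]))
```

```bash
python3 -m inch '[[[0,-0.5,0,0,0,0,0],[0,-1,0,0,0,0,0],[0,-1,0,0,0,0,0]]]'|tail -3
python3 - <<'E'
from h import *
st()
E
python3 -m inch '[[[0,0,1,0,0,0,0],[0,0,2,0,0,0,0],[0,0,3,0,0,0,0],[0,0,4,0,0,0,0]]]'|tail -3
python3 - <<'E'
from h import *
st()
E
```

```text
ft_force: [-0.3, 0.1, -1.0]
width: 7.8
grasp_force: 30.0
t 24.1 q [-0.59  0.4   2.08  0.76  0.48 -1.49] w 7.8 gf 30.0
pos [ 504.6 -213.9  138.1] jig [94.1 64.3 54.4] Fjig [-0.6  0.2 -0.8]
ft_force: [-26.6, -1.6, 37.2]
width: 7.7
grasp_force: 30.0
t 24.5 q [-0.59  0.4   2.08  0.77  0.47 -1.5 ] w 7.7 gf 30.0
pos [ 505.7 -213.6  136. ] jig [94.3 64.4 52.1] Fjig [-8.   5.2 44.7]
```

```bash
python3 -m inch '[[[0,0,-3,0,0,0,0],[0,-0.5,-4,0,0,0,0],[0,-1,-4,0,0,0,0],[0,-1,-4,0,0,0,0]]]'|tail -3
python3 - <<'E'
from h import *
st()
E
python3 -m inch '[[[0,-0.5,0,0,0,0,0],[0,-1,0,0,0,0,0],[0,-1,0,0,0,0,0]]]'|tail -3
python3 - <<'E'
from h import *
st()
E
```

```text
ft_force: [1.9, 0.9, 1.7]
width: 8.0
grasp_force: 30.0
t 24.9 q [-0.59  0.4   2.08  0.76  0.48 -1.5 ] w 8.0 gf 30.0
pos [ 504.3 -214.3  137.8] jig [93.6 64.  54.4] Fjig [2.6 0.4 0.7]
ft_force: [5.7, 2.7, 0.4]
width: 8.2
grasp_force: 30.0
t 25.2 q [-0.59  0.4   2.08  0.76  0.48 -1.5 ] w 8.2 gf 30.0
pos [ 504.1 -214.4  137.8] jig [93.5 64.  54.4] Fjig [ 5.8  1.2 -2.3]
```

```bash
python3 -m inch '[[[0,0.5,1,0,0,0,0],[0,0.5,2,0,0,0,0],[0,0.5,3,0,0,0,0],[0,0.5,3,0,0,0,0]]]'|tail -3
python3 - <<'E'
from h import *
st()
E
python3 -m inch '[[[0,0,0,0,0,0,11],[0,0,0,0,0,0,14],[0,0,0,0,0,0,18],[0,0,0,0,0,0,22],[0,0,0,0,0,0,22]]]'|tail -3
python3 - <<'E'
from h import *
st()
E
```

```text
ft_force: [-1.7, 1.3, 13.8]
width: 8.0
grasp_force: 30.0
t 25.6 q [-0.59  0.4   2.08  0.77  0.47 -1.51] w 8.0 gf 30.0
pos [ 505.1 -214.3  135.8] jig [93.5 63.8 52.2] Fjig [ 4.6  1.7 13. ]
ft_force: [-0.1, -0.0, 0.3]
width: 19.0
grasp_force: 0.0
t 26.1 q [-0.59  0.41  2.08  0.77  0.47 -1.51] w 19.0 gf 0.0
pos [ 504.3 -213.9  134.4] jig [92.4 64.5 51.2] Fjig [ 0.  -0.   0.3]
```

```bash
python3 -m inch '[[[0,1,-5,0,0,0,26],[0,1,-15,0,0,0,26],[0,1,-30,0,0,0,26],[0,1,-60,0,0,0,26],[0,1,-100,0,0,0,26],[50,1,-130,0,0,0,26],[100,-20,-150,0,0,0,26],[150,-40,-150,0,0,0,26],[200,-60,-150,0,0,0,26],[250,-80,-150,0,0,0,26],[250,-80,-150,0,0,0,26]]]'|tail -6
python3 - <<'E'
from h import *
t=get("top","pics/t7.png");s=get("side","pics/s7.png");st()
def c(im,x,y,w,h,W,H): return cv2.resize(cv2.imread(im)[y:y+h,x:x+w],(W,H),interpolation=cv2.INTER_CUBIC)
cv2.imwrite("pics/c7.png",np.hstack([c("pics/t7.png",250,180,70,80,400,457),c("pics/s7.png",250,140,75,86,400,457)]))
# expected keeper corners
for n,d,o,k in(("top",t,(250,180),5.71),("side",s,(250,140),5.33)):
    for l in(0,2.4,8): 
        a=np.radians(l); P=jp([[ -1.4+91-80*np.sin(a)+ (95-91)*0, y, -12+80*np.cos(a)] for y in(-5,135)])
        print(n,l,((proj(d,P)-o)*k+[0 if n=="top" else 400,0]).round().tolist())
E
```

```text
t: 27.2
ee_pos: [306.6, -4.2, 235.3]
orientation: [1.732, 2.239, 0.496]
ft_force: [0.6, -0.1, -0.6]
width: 22.8
grasp_force: 0.0
t 27.3 q [-0.24 -0.26  2.49  0.39  0.56 -0.8 ] w 23.1 gf 0.0
pos [307.1  -3.8 235.5] jig [  9.9 317.4 201.2] Fjig [0.3 0.6 0.5]
top 0 [[324.0, 195.0], [64.0, 262.0]]
top 2.4 [[325.0, 201.0], [65.0, 268.0]]
top 8 [[328.0, 214.0], [68.0, 281.0]]
side 0 [[678.0, 109.0], [541.0, 233.0]]
side 2.4 [[683.0, 113.0], [546.0, 237.0]]
side 8 [[693.0, 123.0], [557.0, 248.0]]
```

View pics/c7.png

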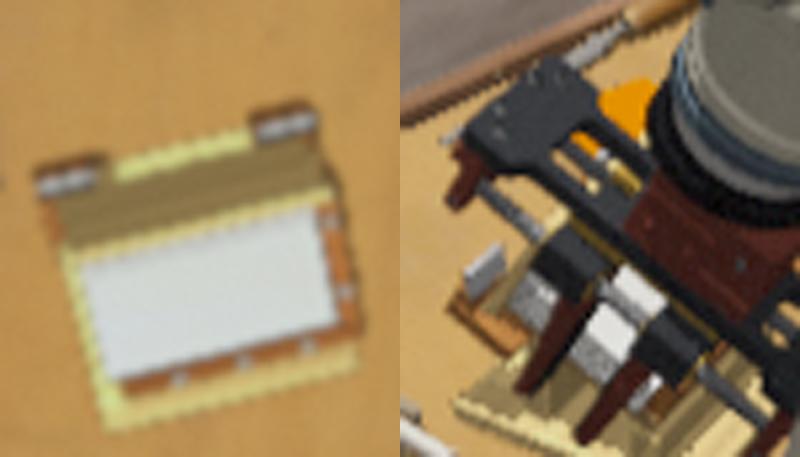

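The top view shows the keeper standing upright behind the pack. Its lower top-edge line passes about (200,228), against 227 predicted for square. The pack is still tight to both fences and the arm is clear. Handing in.

```bash
python3 -c "
from workcell import ctrl
print(ctrl.close_job())"
```

```text
the job is handed in; nothing more can be done
None
```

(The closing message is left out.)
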